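# Close and bolt the guard of the alternator test rig

## Robot

A 6-joint arm with a two-finger parallel gripper is mounted at the origin on the work surface. World frame = base frame: x ahead of the robot, y to its left, z up, the work surface at z = 0. Lengths are in mm, angles in rad, forces in N, time in s.
With the tool pointing down it reaches from about 325 to 900 mm from the base axis. Payload 6.1 kg.
Tool frame: the origin (TCP) lies at the very end of the fingers, on their centre line; the grasp point (between the pads) lies 19 mm behind it; z points along the fingers, y is the line along which they close (so a half turn about z gives the same grasp; the last joint's range is limited). The gripper opens to 87 mm and grips with 3 to 60 N. Pads are 19 mm wide; open, the fingers measure 117 mm over their backs; the gripper's body (75 mm by 190 mm) begins 51 mm behind the grasp point.
Start: joints at [1.152, 0.22, 1.526, -0, 1.395, -0.126], TCP at [180.395, 598.392, 222.538] pointing down, gripper open.
Joint ranges: [-2.98, 2.98], [-0.91, 2.08], [0.09, 2.57], [-1.24, 4.39], [0.2, 2.65], [-2.68, 2.68]. Speed limits (rad/s): [2.57, 2.57, 3.01, 3.14, 3.14, 3.14].

## Interface

Orientations are given as a unit quaternion [x, y, z, w].
In Python, from bench import status, snapshot, workorder gives the robot as it stands.
- The arm moves only by the shell command python3 -m inch 'ROWS' [FORCE]. ROWS is JSON, a list of rows, each a list of 3 entries, a list of its own where there are three numbers: the turn, a rotation vector about the tool's x, y, z in rad, then the shift along the tool's x, y, z in mm, then the finger opening in mm, from 0 to 87. In form: [[[wx, wy, wz], [dx, dy, dz], jaw], ...]. A call has 1 to 10 rows; each row is the pose to reach, as a shift and turn from the pose commanded when the call began, along the tool's axes at that moment; what a row does not reach only later rows make up. A row lasts 1/10 s, in which the tool goes at most 50 mm and 8.59 degrees, less where a joint would pass 70% of its speed; a pose out of reach is approached as far as the arm can. A call with a gripper value outside its range is refused whole. The fingers move at their own pace and stop on an object; FORCE is the grip in N (left out, the last holds). Time passes only in rows, so rows that repeat a pose let the fingers close. It gives the time, the measured TCP pose, the force, the opening and the grip force at its end, in the units of the state.
- status.observe(): the state, without advancing time (a new reading comes with each control period).
- snapshot(name): name is "scene" or "top" or "wrist"; returns a dict with "image" (420x560x3 uint8, blue, green, red), "fov_y" (degrees; the focal length in pixels is half the picture's height over the tangent of half this angle, whatever the lens; pixels are square), "cx", "cy" (the principal point, pixels), "R" (3x3) and "t" (3): a world point X has camera coordinates R X + t. Camera axes: x right, y down, z forward; pixel columns grow to the right and rows downward; lengths in mm; the calibration is good to about 2 mm. A picture is of the moment at which its call begins. There is no depth.
- workorder.job_done(): hands the job in; it is judged then, once.
The state is a dict: "time": time; "joints": joint angles; "joint_vel": joint speeds; "effort": joint torques, N m; "ee_pos": TCP position; "tool_rot": TCP orientation; "force": force on the tool from outside, world axes, zero at the start; "wrist_torque": the same for the moment, N m; "finger_gap": finger opening in mm; "grasp_force": force on a finger pad.
Only numpy, scipy, OpenCV 4.12 (cv2) and the standard library are available. Lean on these libraries where they do the work, as an engineer would, in place of code of your own. Each camera call takes 0.05 s, during which the arm holds its last target. There are 200 camera calls.

## Task

Close the sliding guard door of the alternator test rig: push it along its track until it is home against the rubber seal of the frame, squeeze it against the seal just firmly enough, without forcing it, for the drop bolt to line up with the hole in the strike plate, and push the bolt fully down so that the door stays shut. Let go, and leave the other things on the bench where they are.

Things in the scene. Friction and masses are not known exactly. Their poses are not given: they have to be found in the camera images.
- rig: alternator test rig, grey base 355x520x30 mm, open-topped guard of aluminium profile and clear panes, 225 high, fixed to the bench. Origin: under the base, bottom; x to its back, y along the door track to the closing jamb, z up. Steel door track along its front at x -157, tops at z 225. Right half of the front is a fixed pane, the door closes the left half.
- door (a joint): slide of the guard door along the rig's y, m; grows as it opens (door moves to the rig's -y), 0.205 wide open; about 3 N drag, 0.6 to 1.3 kg, no spring. It meets the seal on the jamb at 4 mm nominally, the bolt is over its hole at 0 nominally; but jamb, seal and strike plate are one slotted piece, set by hand up to 10 mm either way along y: both values shift with it, unmeasured.
- guard_door: framed clear door 235 wide, 171 high, 20 thick, in front of the rig; its origin coincides with the rig's when joint door is 0. Closing edge at y 205, stile behind it carries the bolt in a guide block (z 169 to 205) and a black pull handle below. The jamb's full-height black rubber seal is springy: 3 N per mm, 10 mm deep; more than 25 N of squeeze damages it, and it pushes the door back if let go.
- bolt (a joint): travel of the drop bolt, m: 0 raised, 0.022 fully down; about 3 N to slide, stays where left. 12 mm rod, flat tip; at 4 mm travel the tip reaches the 6 mm steel strike plate on the jamb, whose hole is 15 mm wide: it enters if the door is within 1.5 mm of centred, where the seal is squeezed 4 mm (12 N, plus 3 N drag); else it stops on the plate. Pressing on the plate with over 25 N damages it.
- knob (a point): middle of the bolt's black knob, an upright cylinder 30 mm across, 34 high (17 up and down from here), at rig x -181, y 189 less the door value, height 278 mm raised and 256 bolted. Nothing stands beside it above 225 mm (door track top), so it can be gripped from above, to slide the door as well as to press the bolt down while the door is held against the seal.
- spray_can: white spray can, 66 mm across, 190 high, standing; origin under its centre. Not part of the job.
- spanner: steel spanner 190 mm long lying along its x; origin under its middle. Not part of the job.
- socket: steel deep socket, 34 mm across, 60 high, standing; origin under its centre. Not part of the job.

How it is judged (in metres and radians):
On the way, in this order (a step that is already met when the one before it is completed fails the run):
1. the door is pushed shut, up to its seal, with the bolt still raised (value of joint door below 0.016 m and value of joint bolt below 0.006 m), for 0.2 s.
2. the bolt is down in the strike plate (value of joint bolt above 0.018 m and value of joint door below 0.014 m), for 0.2 s.
At the end, for the whole second after the job is handed in: the bolt is down through the strike plate (travel over 18 of its 22 mm), the door is shut (door value under 14 mm) and at rest, and the robot has let go (all of step 2 and linear speed of guard_door below 0.01 m/s); the robot touches nothing.
It fails at once if the door is pressed on the seal, or its bolt on the strike plate, with more than 25 N (contact force between guard_door and rig above 25 N).
It fails at once if something else on the bench is pushed 30 mm away (distance of any of spray_can, spanner, socket from where it was at the start of the episode above 0.03 m).
It also fails if it takes over 48 s, if anything falls off the work surface, if the arm or the gripper's body presses on something with over 40 N, if the wrist force passes 120 N, or if a joint passes its speed limit or range.

## Working session

There is one attempt and no reset: what is moved stays moved. The work goes in short steps, Python scripts to look and compute and a shell command to move; the robot and the scene stay as the last step left them, time stands still between calls to the robot, and variables do not carry over. Pictures are saved under pics/ and viewed, at most 10 in all, crops included, and the job is handed in when it is done.

```bash
mkdir -p pics; ls
cat > h.py <<'E'
import numpy as np, cv2
from bench import status, snapshot, workorder
def snap(n,f):
    s=snapshot(n); cv2.imwrite('pics/'+f,s['image']); np.savez('pics/'+f[:-4]+'.npz',**{k:np.asarray(v) for k,v in s.items()}); return s
def load(f): return dict(np.load('pics/'+f+'.npz'))
def K(s):
    f=s['image'].shape[0]/2/np.tan(np.radians(float(s['fov_y']))/2); return f,float(s['cx']),float(s['cy'])
def ray(s,u,v):
    f,cx,cy=K(s); R=np.array(s['R']);t=np.array(s['t'])
    d=R.T@np.array([(u-cx)/f,(v-cy)/f,1]); return -R.T@t,d
def onz(s,u,v,z):
    c,d=ray(s,u,v); return c+d*(z-c[2])/d[2]
E
python3 - <<'E'
from h import *
for n in('scene','top'):
    s=snap(n,n+'0.png'); print(n,s['fov_y'],-np.array(s['R']).T@np.array(s['t']))
o=status.observe(); print(o)
E
```

```text
pics
scene 43.421988258269614 [1199.65207718 -418.02638597 1184.46281898]
top 56.46201083073795 [ 439.84758209   56.24158882 1114.79302518]
{'time': 0.1, 'joints': array([ 1.15188441e+00,  2.21146845e-01,  1.52749071e+00,  1.98175165e-05,
        1.39468795e+00, -1.26088410e-01]), 'joint_vel': array([ 0.00152656, -0.00089619, -0.00487815,  0.00038159, -0.00019795,
        0.0009703 ]), 'effort': array([-5.64885104e-04, -4.95951784e+01, -3.88519979e+01,  7.01191532e-02,
        5.14853897e-02, -4.64906535e-06]), 'ee_pos': array([180.1748796 , 597.89117734, 221.55007152]), 'tool_rot': array([ 1.45890894e-01,  9.89300306e-01, -8.31832995e-04, -2.42584811e-04]), 'force': array([-0.05484717, -0.05997545, -0.06644815]), 'wrist_torque': array([ 0.01824246, -0.05005444, -0.02767315]), 'grasp_force': 0.0, 'finger_gap': 86.95319086872374}
```

View pics/scene0.png

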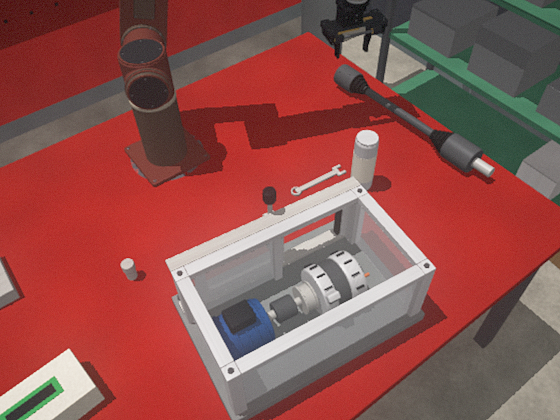

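View pics/top0.png

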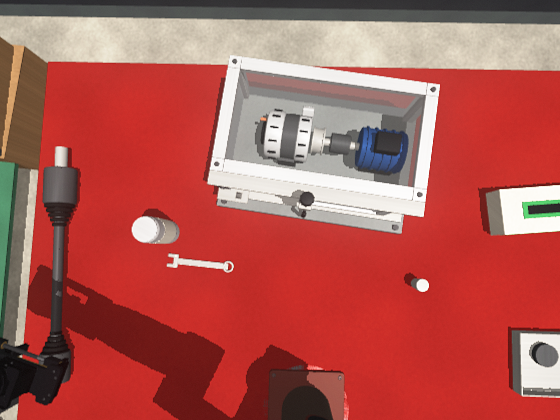

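The scene view shows the rig at the back with the door open and its black knob at about (269,192). In the top view the knob is at (307,199), with the guard's top corner screws at (235,62), (432,90), (419,195) and (217,164). The jamb is at the left end, next to the spray can.

Run:
```python
from h import *
s=load('top0'); im=s['image']; g=im.max(2)
P=[]
for u,v in((235,62),(432,90),(419,195),(217,164)):
    w=g[v-5:v+6,u-5:u+6].astype(float); w=np.clip(w.max()*.6-w,0,None)
    yy,xx=np.mgrid[v-5:v+6,u-5:u+6]; uv=((w*xx).sum()/w.sum(),(w*yy).sum()/w.sum())
    P.append(onz(s,*uv,225)); print(np.round(uv,1),P[-1].round(1))
P=np.array(P); print([np.linalg.norm(P[i]-P[i-1]).round(1) for i in range(4)])
for a,b in((1,0),(2,3)):
    d=P[b]-P[a]; print('track dir angle',np.degrees(np.arctan2(d[1],d[0])))
def blob(s,u,v,r=22):
    m=(s['image'].max(2)<60).astype(np.uint8); m2=np.zeros_like(m); m2[v-r:v+r,u-r:u+r]=m[v-r:v+r,u-r:u+r]
    n,l,st,c=cv2.connectedComponentsWithStats(m2); i=1+st[1:,4].argmax(); return c[i],st[i]
c,st=blob(s,307,199); print(c,st)
s2=load('scene0'); c2,st2=blob(s2,269,192); print(c2,st2)
top=(st[0]+st[2]/2, st[1]+st[2]/2); 
print('top z295',onz(s,307,199,295),'mask',onz(s,*c,278))
c2=(st2[0]+st2[2]/2, st2[1]+8)
print(onz(s2,269,190,283))
a,d=ray(s,*c);b,e=ray(s2,*c2)
k=np.linalg.lstsq(np.c_[d,-e],b-a,rcond=None)[0]; print(a+d*k[0],b+e*k[1])
cv2.imwrite('pics/crop.png',np.hstack([cv2.resize(im[150:240,200:320],None,fx=4,fy=4),cv2.resize(s2['image'][160:250,230:300],None,fx=4,fy=4)]))
```

```text
[234.1  60.9] [875.  199.6 225. ]
[432.5  89. ] [ 815.2 -266.7  225. ]
[418.8 194.2] [ 567.1 -234.4  225. ]
[216.  163.5] [626.6 231.9 225. ]
[np.float64(250.4), np.float64(470.1), np.float64(250.2), np.float64(470.1)]
track dir angle 82.69371269674497
track dir angle 82.7292947696185
[303.72727273 203.54545455] [300 200   9   6  11]
[275.  193.5] [275 193   1   2   2]
top z295 [540.79237713  22.09319594 295.        ] mask [532.86304557  28.178857   278.        ]
[533.15527744  28.1316353  283.        ]
[536.39151105  27.11432024 246.2569415 ] [543.37781458  38.01342369 246.66800568]
```

View pics/crop.png

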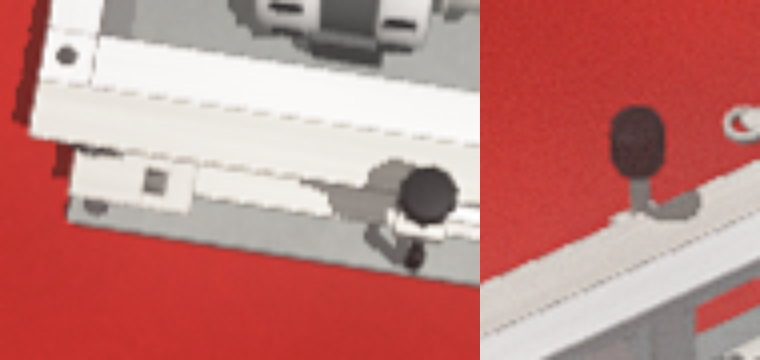

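The crops give the knob top at (306.7,198.3) in the top view and the knob's middle at (269.3,195.5) in the scene view. The strike plate's hole is at (238.7,195.2) in the top view.

```bash
cat >> h.py <<'E'
th=np.radians(82.71); Y=np.array([np.cos(th),np.sin(th),0]); X=np.array([np.sin(th),-np.cos(th),0])
E
python3 - <<'E'
from h import *
s=load('top0');s2=load('scene0')
a,d=ray(s,306.7,198.8);b,e=ray(s2,269.3,195.5)
k=np.linalg.lstsq(np.c_[d,-e],b-a,rcond=None)[0]; print('tri',a+d*k[0],b+e*k[1])
kt=onz(s,306.7,198.3,295); km=onz(s2,269.3,195.5,278); print(kt,km)
O=(np.array([875,199.6,0])+[815.2,-266.7,0]+[567.1,-234.4,0]+[626.6,231.9,0])/4
print('centre',O,'knob rel',[( (p-O)@X,(p-O)@Y) for p in(kt,km)])
kn=(kt+km)/2
a,d=ray(s,238.7,195.2)
t=((kn-a)@X)/(d@X); h=a+d*t; print('hole',h,'knob-hole along Y',(kn-h)@Y, 'hole rig y',(h-O)@Y)
for z in(150,165,175,200): 
  h=onz(s,238.7,195.2,z); print(z,(h-O)@X,(h-O)@Y)
E
```

```text
tri [543.36219134  22.0195176  277.51053312] [543.08117391  21.5663288  277.49431356]
[542.26103367  22.75915775 295.        ] [543.44724947  21.3212309  278.        ]
centre [720.975 -17.4     0.   ] knob rel [(np.float64(-182.36520594742294), np.float64(17.157254203414674)), (np.float64(-181.00611812415445), np.float64(15.88147136947649))]
hole [563.8925349  186.49828312 148.16926184] knob-hole along Y -165.79830205521083 hole rig y 182.31766484165644
150 -181.88739393331912 182.04314794047414
165 -183.54026736668646 179.79391666604894
175 -184.64218298893127 178.29442914976548
200 -187.39697204454342 174.5457103590568
```

```bash
cat >> h.py <<'E'
from scipy.spatial.transform import Rotation as Ro
def need(target,p=None):
    o=status.observe(); R=Ro.from_quat(o['tool_rot']); p=o['ee_pos'] if p is None else p
    yaw=R.as_matrix()[:,1]; ang=np.degrees(np.arctan2(yaw[1],yaw[0]))
    print('t',round(o['time'],2),'pos',o['ee_pos'].round(1),'yaw',round(ang,2),'shift',R.inv().apply(np.array(target)-p).round(1),'F',o['force'].round(1),'rigF',[round(float(o['force']@X),1),round(float(o['force']@Y),1)],'gap',round(o['finger_gap'],1),'g',round(o['grasp_force'],1))
E
python3 -c "
from h import *
need([543.2,21.8,335],[180.4,598.4,222.5])"
```

```text
t 0.1 pos [180.2 597.9 221.6] yaw 73.22 shift [-513.8 -447.5 -111.9] F [-0.1 -0.1 -0.1] rigF [-0.0, -0.1] gap 87.0 g 0.0
```

```bash
python3 -m inch '[[[0,0,0],[0,0,-50],87],[[0,0,-0.05],[-30,-25,-90],87],[[0,0,-0.166],[-514,-447,-112],87],[[0,0,-0.166],[-514,-447,-112],87],[[0,0,-0.166],[-514,-447,-112],87],[[0,0,-0.166],[-514,-447,-112],87],[[0,0,-0.166],[-514,-447,-112],87],[[0,0,-0.166],[-514,-447,-112],87],[[0,0,-0.166],[-514,-447,-112],87],[[0,0,-0.166],[-514,-447,-112],87]]' 30; python3 -c "
from h import *
need([543.2,21.8,335])"
```

```text
time: 1.1
ee_pos: [412.8, 229.0, 324.4]
tool_rot: [0.063, 0.998, 0.0, -0.0]
force: [1.0, 1.0, 0.3]
finger_gap: 87.2
grasp_force: 0.0
t 1.1 pos [412.8 229.  324.4] yaw 82.75 shift [-155.6 -189.   -10.6] F [1.  1.  0.3] rigF [0.9, 1.1] gap 87.2 g 0.0
```

```bash
python3 -m inch '[[[0,0,0],[-145,-175,-10],87],[[0,0,0],[-145,-175,-10],87],[[0,0,0],[-145,-175,-10],87],[[0,0,0],[-145,-175,-10],87],[[0,0,0],[-145,-175,-10],87],[[0,0,0],[-145,-175,-10],87],[[0,0,0],[-145,-175,-10],87],[[0,0,0],[-145,-175,-10],87]]'; python3 -c "
from h import *
need([543.2,21.8,259])
snap('wrist','w1.png')"
```

```text
time: 1.9
ee_pos: [533.5, 39.8, 334.2]
tool_rot: [0.063, 0.998, 0.0, -0.0]
force: [0.0, 0.0, -0.2]
finger_gap: 87.0
grasp_force: 0.0
t 1.9 pos [533.5  39.8 334.2] yaw 82.78 shift [-12.  -16.7  75.2] F [ 0.   0.  -0.2] rigF [0.0, 0.0] gap 87.0 g 0.0
```

View pics/w1.png

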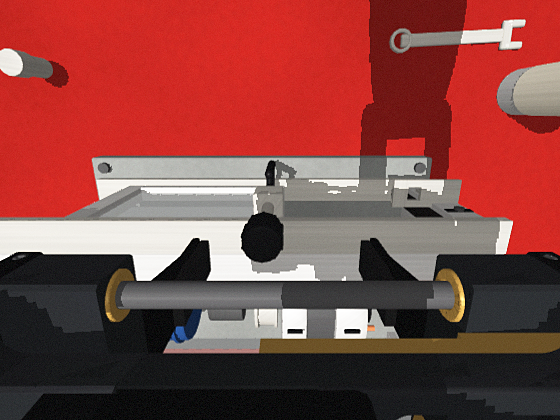

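The wrist view shows the knob top at about (263,238) between the open fingers, and the strike plate hole at (413,196). I'll check both by ray.

Run:
```python
from h import *
s=load('w1'); O=np.array([721,-17.4,0])
p=onz(s,263,238,295); print(p,(p-O)@X,(p-O)@Y)
for z in (148,155,165):
  h=onz(s,413,196,z); print(z,(h-O)@X,(h-O)@Y)
```

```text
[537.7227238   23.30087312 295.        ] -186.96036784721653 17.11554549328205
148 -177.2626395613907 183.53941270858274
155 -179.197809318148 180.49213045195847
165 -181.96233754208697 176.1388700853524
```

```bash
python3 -m inch '[[[0,0,0],[-10,-17,20],87],[[0,0,0],[-10,-17,50],87],[[0,0,0],[-10,-17,75],87],[[0,0,0],[-10,-17,75],60],[[0,0,0],[-10,-17,75],30],[[0,0,0],[-10,-17,75],20],[[0,0,0],[-10,-17,75],20],[[0,0,0],[-10,-17,75],20],[[0,0,0],[-10,-17,75],20],[[0,0,0],[-10,-17,75],20]]' 30; python3 -c "
from h import *
need([543.2,21.8,259])"
```

```text
time: 2.95
ee_pos: [541.9, 20.7, 259.9]
tool_rot: [0.063, 0.998, -0.0, 0.0]
force: [0.1, 0.2, -0.3]
finger_gap: 38.9
grasp_force: 0.0
t 2.95 pos [541.9  20.7 259.9] yaw 82.73 shift [-1.2  1.2  0.9] F [ 0.1  0.2 -0.3] rigF [0.0, 0.2] gap 38.9 g 0.0
```

```bash
python3 -m inch '[[[0,0,0],[0,0,0],20],[[0,0,0],[0,0,0],20],[[0,0,0],[0,0,0],20],[[0,0,0],[0,0,0],20]]' 40; python3 -c "
from h import *
need([543.2,21.8,259])"
```

```text
time: 3.35
ee_pos: [541.8, 21.0, 259.6]
tool_rot: [0.063, 0.998, 0.0, 0.0]
force: [0.2, 2.0, 0.1]
finger_gap: 29.0
grasp_force: 40.0
t 3.35 pos [541.8  21.  259.6] yaw 82.74 shift [-1.3  1.   0.6] F [0.2 2.  0.1] rigF [-0.1, 2.0] gap 29.0 g 40.0
```

```bash
python3 -m inch '[[[0,0,0],[0,8,0],20],[[0,0,0],[0,23,0],20],[[0,0,0],[0,41,0],20],[[0,0,0],[0,59,0],20],[[0,0,0],[0,77,0],20],[[0,0,0],[0,95,0],20],[[0,0,0],[0,113,0],20],[[0,0,0],[0,128,0],20],[[0,0,0],[0,138,0],20],[[0,0,0],[0,144,0],20]]'; python3 -m inch '[[[0,0,0],[0,2,0],20],[[0,0,0],[0,2,0],20],[[0,0,0],[0,2,0],20]]';  python3 -c "
from h import *
need([543.2,21.8,259])
o=status.observe(); print((o['ee_pos']-[721,-17.4,0])@Y)"
```

```text
time: 4.35
ee_pos: [560.0, 164.4, 259.6]
tool_rot: [0.063, 0.998, -0.0, -0.0]
force: [-1.8, -3.7, 3.1]
finger_gap: 29.0
grasp_force: 40.0
time: 4.65
ee_pos: [560.2, 166.1, 259.6]
tool_rot: [0.063, 0.998, 0.001, 0.0]
force: [0.9, 3.2, 0.9]
finger_gap: 29.1
grasp_force: 40.0
t 4.65 pos [560.2 166.1 259.6] yaw 82.74 shift [  -1.3 -145.3    0.4] F [0.9 3.2 0.9] rigF [0.5, 3.3] gap 29.1 g 40.0
161.64814327741752
```

```bash
python3 -m inch '[[[0,0,0],[0,2,0],20],[[0,0,0],[0,4,0],20],[[0,0,0],[0,6,0],20],[[0,0,0],[0,8,0],20],[[0,0,0],[0,10,0],20],[[0,0,0],[0,11,0],20]]' |grep force:; for i in 1 2; do python3 -m inch '[[[0,0,0],[0,1,0],20],[[0,0,0],[0,2,0],20]]'|grep force:; done;  python3 -c "
from h import *
need([543.2,21.8,259])
o=status.observe(); print((o['ee_pos']-[721,-17.4,0])@Y)"
```

```text
force: [-1.0, -3.3, 2.5]
grasp_force: 40.0
force: [-1.7, -2.6, 2.0]
grasp_force: 40.0
force: [-2.1, -2.5, 2.4]
grasp_force: 40.0
t 5.65 pos [562.1 180.6 259.5] yaw 82.74 shift [  -1.3 -159.9    0.5] F [-2.1 -2.5  2.4] rigF [-1.8, -2.7] gap 29.1 g 40.0
176.20382513575183
```

```bash
for i in 1 2 3; do python3 -m inch '[[[0,0,0],[0,0.5,0],20],[[0,0,0],[0,1,0],20]]'|grep ' *force:'; done;  python3 -c "
from h import *
need([543.2,21.8,259])
o=status.observe(); print((o['ee_pos']-[721,-17.4,0])@Y)"
```

```text
force: [-2.3, -3.4, 3.2]
grasp_force: 40.0
force: [-2.8, -3.3, 1.3]
grasp_force: 40.0
force: [-2.5, -6.4, 3.2]
grasp_force: 40.0
t 6.25 pos [562.4 182.9 259.4] yaw 82.72 shift [  -1.4 -162.2    0.6] F [-2.5 -6.4  3.2] rigF [-1.6, -6.7] gap 28.7 g 40.0
178.5302101340797
```

```bash
for i in 1 2; do python3 -m inch '[[[0,0,0],[0,0.5,0],20],[[0,0,0],[0,1,0],20],[[0,0,0],[0,1,0],20]]'|grep ' *force:';  python3 -c "
from h import *
need([543.2,21.8,259])
o=status.observe(); print((o['ee_pos']-[721,-17.4,0])@Y)"; done
```

```text
force: [-3.1, -7.0, 2.4]
grasp_force: 40.0
t 6.55 pos [562.5 183.4 259.3] yaw 82.7 shift [  -1.4 -162.8    0.7] F [-3.1 -7.   2.4] rigF [-2.2, -7.3] gap 29.2 g 40.0
179.0787498111372
force: [-2.8, -7.9, 3.2]
grasp_force: 40.0
t 6.85 pos [562.5 183.9 259.3] yaw 82.69 shift [  -1.4 -163.3    0.7] F [-2.8 -7.9  3.2] rigF [-1.8, -8.2] gap 29.3 g 40.0
179.61247370718476
```

```bash
for i in 1 2; do python3 -m inch '[[[0,0,0],[0,1,0],20],[[0,0,0],[0,1.5,0],20],[[0,0,0],[0,1.5,0],20]]'|grep ' *force:';  python3 -c "
from h import *
need([543.2,21.8,259])
o=status.observe(); print((o['ee_pos']-[721,-17.4,0])@Y)"; done
```

```text
force: [-4.0, -10.6, 1.5]
grasp_force: 40.0
t 7.15 pos [562.6 184.8 259.1] yaw 82.67 shift [  -1.5 -164.1    0.8] F [ -4.  -10.6   1.5] rigF [-2.6, -11.0] gap 28.7 g 40.0
180.45835534477806
force: [-3.2, -13.1, 1.7]
grasp_force: 40.0
t 7.45 pos [562.7 185.6 259. ] yaw 82.65 shift [  -1.6 -164.9    0.8] F [ -3.2 -13.1   1.7] rigF [-1.5, -13.4] gap 29.0 g 40.0
181.24647059928333
```

```bash
python3 -m inch '[[[0,0,0],[0,0.5,0],20],[[0,0,0],[0,1,0],20],[[0,0,0],[0,1,0],20],[[0,0,0],[0,1,0],20]]'|grep ' *force:';  python3 -c "
from h import *
need([543.2,21.8,259])
o=status.observe(); print((o['ee_pos']-[721,-17.4,0])@Y)"; python3 -m inch '[[[0,0,0],[0,0,1],20],[[0,0,0],[0,0,2],20],[[0,0,0],[0,0,3],20],[[0,0,0],[0,0,3],20]]'|grep ' *force:';  python3 -c "
from h import *
need([543.2,21.8,259])
o=status.observe(); print((o['ee_pos']-[721,-17.4,0])@Y)"
```

```text
force: [-4.4, -14.1, 1.9]
grasp_force: 40.0
t 7.85 pos [562.8 186.1 258.9] yaw 82.63 shift [  -1.7 -165.4    0.9] F [ -4.4 -14.1   1.9] rigF [-2.6, -14.6] gap 28.9 g 40.0
181.74675929956234
force: [-3.8, -13.9, 1.5]
grasp_force: 40.0
t 8.25 pos [562.8 186.1 255.7] yaw 82.64 shift [  -1.6 -165.5   -2.3] F [ -3.8 -13.9   1.5] rigF [-2.0, -14.3] gap 28.8 g 40.0
181.76998555030525
```

```bash
for i in 1 2 3; do python3 -m inch '[[[0,0,0],[0,0,0.5],20],[[0,0,0],[0,0,1],20],[[0,0,0],[0,0,1],20]]'|grep ' *force:'; done; python3 -c "
from h import *
need([543.2,21.8,259])
o=status.observe(); print((o['ee_pos']-[721,-17.4,0])@Y)"
```

```text
force: [-4.2, -13.5, 1.6]
grasp_force: 40.0
force: [-4.3, -14.3, 2.0]
grasp_force: 40.0
force: [-3.3, -14.3, 2.2]
grasp_force: 40.0
t 9.15 pos [562.8 186.1 252.8] yaw 82.64 shift [  -1.6 -165.5   -5.2] F [ -3.3 -14.3   2.2] rigF [-1.5, -14.6] gap 28.7 g 40.0
181.75972698952248
```

```bash
for i in 1 2 3; do python3 -m inch '[[[0,0,0],[0,0,1],20],[[0,0,0],[0,0,2],20],[[0,0,0],[0,0,3],20],[[0,0,0],[0,0,4],20],[[0,0,0],[0,0,4],20]]'|grep ' *force:'; done; python3 -c "
from h import *
need([543.2,21.8,259])
o=status.observe(); print((o['ee_pos']-[721,-17.4,0])@Y)
snap('wrist','w2.png');s=snap('scene','s2.png')
cv2.imwrite('pics/c2.png',cv2.resize(s['image'][100:260,230:440],None,fx=3,fy=3))"
```

```text
force: [-3.2, -14.1, 0.9]
grasp_force: 40.0
force: [-3.9, -14.0, 1.8]
grasp_force: 40.0
force: [-2.7, -14.6, 1.7]
grasp_force: 40.0
t 10.65 pos [562.8 186.1 240.6] yaw 82.64 shift [  -1.6 -165.5  -17.4] F [ -2.7 -14.6   1.7] rigF [-0.9, -14.8] gap 29.0 g 40.0
181.75685112150555
```

View pics/w2.png

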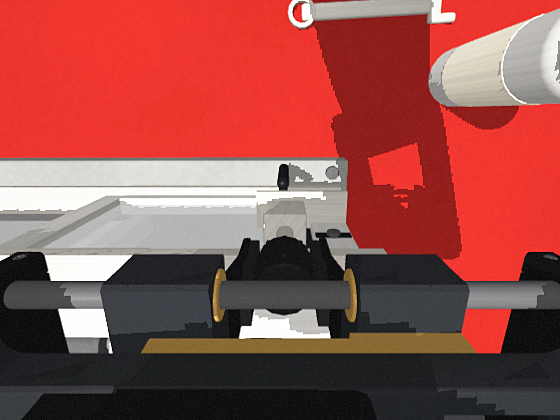

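The wrist view shows the door against the jamb (closing edge at about x=305–345), with the knob still between the pads at (287,262). The bolt has come down about 18 mm with no resistance, so I'll take it to its stop.

```bash
for i in 1 2 3 4; do python3 -m inch '[[[0,0,0],[0,0,0.5],20],[[0,0,0],[0,0,1],20],[[0,0,0],[0,0,1],20]]'|grep ' *force:'; done; python3 -c "
from h import *
need([543.2,21.8,259])
o=status.observe(); print((o['ee_pos']-[721,-17.4,0])@Y)"
```

```text
force: [-4.2, -13.8, 1.9]
grasp_force: 40.0
force: [-3.0, -14.8, 2.2]
grasp_force: 40.0
force: [-4.4, -14.4, 1.8]
grasp_force: 40.0
force: [-5.7, -14.8, 4.5]
grasp_force: 40.0
t 11.95 pos [562.8 186.1 237.6] yaw 82.64 shift [  -1.5 -165.6  -20.5] F [ -5.7 -14.8   4.5] rigF [-3.8, -15.4] gap 29.1 g 40.0
181.77099990172616
```

```bash
python3 -m inch '[[[0,0,0],[0,-1.5,-0.5],20],[[0,0,0],[0,-3,-0.5],20],[[0,0,0],[0,-4,-0.5],20],[[0,0,0],[0,-4,-0.5],20]]'|grep ' *force:'; python3 -m inch '[[[0,0,0],[0,0,0],40],[[0,0,0],[0,0,0],60],[[0,0,0],[0,0,0],60],[[0,0,0],[0,0,0],60],[[0,0,0],[0,0,0],60],[[0,0,0],[0,0,0],60]]'; python3 -m inch '[[[0,0,0],[0,0,-15],60],[[0,0,0],[0,0,-50],60],[[0,0,0],[0,0,-95],60],[[0,0,0],[0,0,-140],60],[[0,0,0],[50,0,-150],60],[[0,0,0],[100,0,-150],60],[[0,0,0],[130,0,-150],60],[[0,0,0],[130,0,-150],60],[[0,0,0],[130,0,-150],60]]'; python3 -c "
from h import *
s=snap('top','t3.png');s2=snap('scene','s3.png')
cv2.imwrite('pics/c3.png',np.hstack([cv2.resize(s['image'][150:240,200:320],None,fx=3,fy=3),cv2.resize(s2['image'][150:240,250:390],None,fx=3,fy=3)]))"
```

```text
force: [-2.2, -7.3, 0.7]
grasp_force: 40.0
time: 12.95
ee_pos: [562.8, 185.7, 238.0]
tool_rot: [0.063, 0.998, 0.0, 0.0]
force: [-0.5, 0.2, 0.2]
finger_gap: 59.0
grasp_force: 0.0
time: 13.85
ee_pos: [433.9, 202.1, 389.7]
tool_rot: [0.063, 0.998, 0.0, 0.002]
force: [0.9, -0.3, -0.8]
finger_gap: 60.0
grasp_force: 0.0
```

View pics/c3.png

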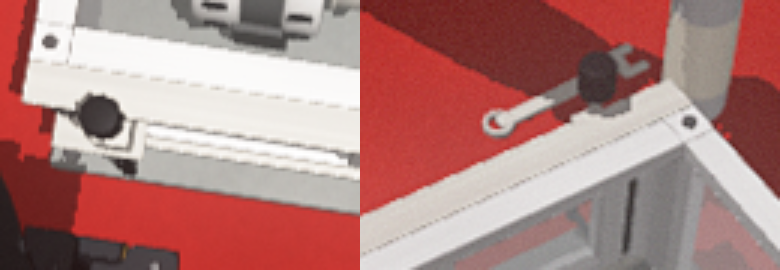

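After release the knob top is at (233.3,188.7) in the top view and its middle at (329,175) in the scene view. It sits low over the jamb, and the spanner and can haven't moved. I'll check its height by triangulation.

Run:
```python
from h import *
s=load('t3');s2=load('s3'); O=np.array([721,-17.4,0])
a,d=ray(s,233.3,189.2);b,e=ray(s2,329,175.5)
k=np.linalg.lstsq(np.c_[d,-e],b-a,rcond=None)[0]
for p in(a+d*k[0],b+e*k[1]): print(p,(p-O)@X,(p-O)@Y)
```

```text
[563.26349221 184.62377716 255.34401246] -182.09655898862036 180.37531880300773
[562.81557183 183.87872682 255.16839798] -182.44631810290426 179.57945371859884
```

```bash
python3 -c "
from bench import workorder
print(workorder.job_done())"
```

```text
the job is handed in; nothing more can be done
None
```

The guard door is shut against its seal with the bolt fully down (knob measured at 255 mm, 256 when bolted); the gripper has let go, the can and spanner looked undisturbed, and the job is handed in, but no verdict was returned.

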